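Knock a stuck cast slug out of an ingot mould

ROBOT

A 7-joint arm with a two-finger parallel gripper is mounted at the origin on the work surface. World frame = base frame: x ahead of the robot, y to its left, z up, the work surface at z = 0. Lengths are in m, angles in rad, forces in N, time in s.
With the tool pointing down it reaches from about 0.4 to 0.875 m from the base axis. Payload 19.3 kg.
Tool frame: the origin (TCP) lies midway between the tips of the shut fingers; the grasp point (between the pads) lies 19 mm behind it; z points along the fingers, y is the line along which they close (so a half turn about z gives the same grasp; the last joint's range is limited). The gripper opens to 85 mm and grips with 20 to 120 N. Pads are 22 mm wide; open, the fingers measure 114 mm over their backs; the gripper's body (76 mm by 85 mm) begins 54 mm behind the grasp point. The pads swing forward as they close: fully open they stand 13 mm farther back than shut.
Start: joints at [-1.318, 0.521, -0.036, 1.599, 0.021, 1.021, -0.113], TCP at [0.198, 0.593, 0.231] pointing down, gripper open.
Joint ranges: [-2.91, 2.91], [-0.3, 2.13], [-1.5, 1.42], [0.17, 2.43], [-1.26, 4.41], [0.16, 1.93], [-2.52, 2.52]. Speed limits (rad/s): [1.89, 1.89, 2.39, 2.39, 3.01, 3.01, 3.01].

INTERFACE

Orientations are given as a unit quaternion [x, y, z, w].
In Python, from rig import manip, imaging, trace, spot_point gives the robot as it stands. The module is installed in compiled form; this text tells all that it offers.
- The arm moves only by the tool move_arm, never from a script. Its argument "steps" is a list of rows, each an object with "fingers": the finger opening in mm, from 0 to 85.4; "linear": the shift along the tool's x, y, z in mm, a list of three; "rot": the turn, a rotation vector about the tool's x, y, z in rad, a list of three. In form: [{"fingers": fingers, "linear": [dx, dy, dz], "rot": [ax, ay, az]}, ...]. A call has 1 to 12 rows; each row shifts and turns the commanded pose from where the row before left it, along the tool's axes as they then stand; what a row does not reach is not made up. A row lasts 1/8 s, in which the tool goes at most 62.5 mm and 10.7 degrees, less where a joint would pass 70% of its speed; a pose out of reach is approached as far as the arm can. A call is refused whole if a number of a shift passes 62.5 or a number of a turn 0.188, either way. A call with a gripper value outside its range is refused whole. The fingers move at their own pace and stop on an object; "squeeze" is the grip in N (left out, the last holds). Time passes only in rows, so rows that do not move let the fingers close. It gives the time, the measured TCP pose, the force, the opening and the grip force at its end, in the units of the state.
- manip.sense(): the state, without advancing time (a new reading comes with each control period).
- imaging.read_camera(name): name is "side" or "top" or "wrist"; returns a dict with "color" (480x640x3 uint8, red, green, blue), "vertical_fov" (degrees; the focal length in pixels is half the picture's height over the tangent of half this angle, whatever the lens; pixels are square), "cx", "cy" (the principal point, pixels), "rvec" (rotation vector, rad) and "tvec" (3), from world to camera coordinates, as OpenCV has them; the wrist camera has in their place "hand_eye" (4x4, takes a point from camera to tool coordinates, whose origin is the TCP and whose axes are the flange's). Camera axes: x right, y down, z forward; pixel columns grow to the right and rows downward; lengths in m; the calibration is good to about 2 mm. A picture is of the moment at which its call begins: read the wrist's pose just before it. There is no depth.
- manip.hand_in(): hands the job in; it is judged then, once.
Trained networks look in the newest picture that a camera, given by its name, has taken for a name from the list of things; names that differ only in an ending like _2 or _b are one class to them, and where a whole thing is asked for, a point or a joint stands for the part that bears it (a point fixed in the world has none). Each returns a list of dicts, best first, with "score" (0 to 1); they miss things now and then, are a little off and sometimes report something else, mostly with a low value. They report only what shows in the picture. A call takes as long as a camera call. They do not tell look-alikes from the thing itself.
- trace(camera, name): "region" (480x640 bool, what is visible of it) and "extent" ([centre column, centre row, width, height] in pixels, round what is visible of it).
- spot_point(camera, name): "at" ([column, row] in pixels: a listed point, or the origin of a listed thing).
The state is a dict: "clock": time; "joint_pos": joint angles; "dq": joint speeds; "tau": joint torques, N m; "eef_pos": TCP position; "orientation": TCP orientation; "wrist_force": force on the tool from outside, world axes, zero at the start; "torque": the same for the moment, N m; "opening": opening from 0.0 (shut) to 1.0 (fully open); "gripper_force": force on a finger pad.
Only numpy, scipy, OpenCV 4.12 (cv2) and the standard library are available. Lean on these libraries where they do the work, as an engineer would, in place of code of your own. Each camera call takes 0.05 s, during which the arm holds its last target. There are 200 camera calls.

TASK

A cast silver slug is stuck in the bore of the steel tube mould that is clamped in the vise. Take the knock-out rod from its wooden rest, feel its nose into the countersunk end of the mould and, with a light, steady push, drive the slug right through until it drops out of the flared end into the navy tray; the mould sits a little nose-up or nose-down in the jaws, so follow the bore by feel and never let the rod or your hand bear on the mould or vise with more than about a kilo (10 N). Then draw the rod back out, lay it in its rest again as it lay before, and leave everything else where it is.

Things in the scene. Friction and masses are not known exactly. Their poses are not given: they have to be found in the camera images.
- vise: Blue bench vise, fixed, holding the mould (a steel tube, 38 mm outside, 42 at the flare) in 65 mm wide jaws. Origin on the bench under the middle of the jaws; x level, the way the slug must be pushed (from the mould's small end to the tray); z up; screw and handle at +y. Base 80 mm along x; jaws at x = -32 to 32 mm, tops 132 mm above the bench. Mould and vise do not move during the job.
- bore_mid (a point): Point on the bore's axis in the middle of the jaws, at (0, 0, 120 mm) of the vise, axes as the vise. The mould was clamped by eye: its tube is turned about this point's y axis by an unmeasured angle, up to 8.5 deg (0.15 rad) up or down. Along it: small end at -60 mm, countersink 33 wide to 14.5 at -47; guide hole 14.5 wide to -30; bore 18 wide to 48; flare to 28 wide at its end at 60.
- slug: Silver slug, 24 mm long along its x, 17 mm wide, rounded ends, 45 g. Origin at its centre. Stuck in the bore within 2.5 mm of the middle of the jaws; it yields to a steady push of about 8 to 14 N, slides freely once it is some 40 mm past the middle, and falls out by itself when pushed past the flared end.
- rod: Knock-out rod, 0.24 kg. Origin on its axis amid the handle; x along the rod to the nose, z up as it lies. Square wooden handle 22 x 22 mm from x = -50 to 40 mm (grip at the origin, across y); brass collar 30 wide to 46; round steel shank 12 mm thick to the flat nose at 174, its edge chamfered 1.5 mm; behind, a black ball 30 wide centred at -67. It balances within 20 mm of the origin.
- rod_nose (a point): The very end of the rod's flat nose, on the rod's axis.
- rest: Dark wooden rest, fixed, base 150 x 74 x 12 mm. Origin on the bench. It carries the rod along its x, nose to +x, rod origin at about (0, 0, 55 mm), up to 4 mm off along x. Two cheeks 10 mm thick, 63 mm high, hold the shank at x = 66 and the handle at x = -40 mm in notches with 1.5 mm to spare each side at the bottom, flaring by 6 mm a side. Between them the handle is free for the fingers.
- tray: Shallow navy tray, fixed, 200 mm (x) by 230 mm (y), 20 mm high, walls and floor 6 mm, under the flared end of the mould. Origin on the bench under its centre, z up.
- wood_block: Light wooden block 55 x 40 x 30 mm in the tray, origin at the middle of its underside. Leave it.
- pliers: Small pliers with red handles in the tray, 125 mm long, origin near the middle, underneath. Leave them.
- screwdriver: Red screwdriver 170 mm long on the bench, origin underneath. Leave it.
- hammer: Hammer 240 mm long with a light wooden handle on the bench, origin underneath. Leave it.
- bench_block: Round dark steel bench block, 90 mm wide, 24 mm high, origin at the middle of its underside. Leave it.
- spare_mould: Spare steel tube mould standing on its flared end, 42 mm wide, 120 mm high, origin at the middle of its foot. Leave it.
- jar: Amber jar with a white cap, 56 mm wide, 70 mm high, origin at the middle of its underside. Leave it.
There are look-alikes about, which are no part of the job. What is shaped like the rest but green is not meant.

How it is judged:
On the way, in this order (a step that is already met when the one before it is completed fails the run):
1. the rod's nose is in the mould's bore, past the guide hole, from the small end (x of rod_nose in the frame of vise between -0.035 and 0.03 m and y of rod_nose in the frame of vise between -0.008 and 0.008 m and z of rod_nose in the frame of vise between 0.108 and 0.132 m and angle between the x axis of rod and the x axis of vise, either way round below 0.25 rad and x of slug in the frame of vise below 0.06 m), for 0.1 s.
2. the slug has been pushed out of the flared end and is down in the tray (z of slug in the frame of tray below 0.03 m and x of slug in the frame of tray between -0.1 and 0.1 m and y of slug in the frame of tray between -0.115 and 0.115 m), for 0.2 s.
At the end, for the whole second after the job is handed in: The slug lies at rest inside the tray, and the rod lies still in both notches of its rest, nose the same way as before, within 15 mm of its old place along the rest, at its old height (to about 5 mm) and in line with the rest to 0.08 rad (all of step 2 and linear speed of slug below 0.03 m/s and x of rod in the frame of rest between -0.015 and 0.015 m and y of rod in the frame of rest between -0.006 and 0.006 m and z of rod in the frame of rest between 0.049 and 0.06 m and x of rod_nose in the frame of rest above 0.14 m and angle between the x axis of rod and the x axis of rest, either way round below 0.08 rad and linear speed of rod below 0.02 m/s); the robot touches nothing.
It fails at once if the rod bears on the mould or vise with more than 10 N (contact force between rod and vise above 10 N).
It fails at once if the rod presses on the slug with more than 25 N (contact force between rod and slug above 25 N).
It fails at once if the arm or hand bears on the vise or mould with more than 10 N (contact force between any of the arm, the fingers and vise above 10 N).
It fails at once if a bystander is moved by more than 40 mm (distance of any of wood_block, pliers, screwdriver, hammer, bench_block, spare_mould, jar from where it was at the start of the episode above 0.04 m).
It also fails if it takes over 72 s, if anything falls off the work surface, if the arm or the gripper's body presses on something with over 40 N, if the wrist force passes 120 N, or if a joint passes its speed limit or range.

## Working session

There is one attempt and no reset: what is moved stays moved. The work goes in short steps, Python scripts to look and compute and a tool call to move; the robot and the scene stay as the last step left them, time stands still between calls to the robot, and variables do not carry over. Pictures are saved under pics/ and viewed, at most 13 in all, crops included, and the job is handed in when it is done.

Besides the shell and the picture viewer there is one more tool, called after "Call:" as a command line: name --argument value ..., lists and objects as JSON in quotes. move_arm: Moves the arm, as the interface text tells. Its arguments: {"type":"object","properties":{"steps":{"type":"array"},"squeeze":{"type":"number"}},"required":["steps"]}

```bash
mkdir -p pics; cat > h.py <<'E'
import numpy as np, cv2
from scipy.spatial.transform import Rotation as R
from rig import manip, imaging, trace, spot_point
def K(im):
    f=240/np.tan(np.radians(im['vertical_fov'])/2); return np.array([[f,0,im['cx']],[0,f,im['cy']],[0,0,1]])
def cam(im,s=None):
    """returns Rwc, centre in world"""
    if 'rvec' in im:
        r=cv2.Rodrigues(np.array(im['rvec'],float))[0]; return r.T,-r.T@np.array(im['tvec'],float).ravel()
    T=np.array(im['hand_eye']); Rt=R.from_quat(s['orientation']).as_matrix()
    return Rt@T[:3,:3],Rt@T[:3,3]+np.array(s['eef_pos'])
def ray(im,px,s=None):
    Rw,c=cam(im,s); d=Rw@np.linalg.inv(K(im))@np.array([px[0],px[1],1.]); return c,d/np.linalg.norm(d)
def atz(im,px,z,s=None):
    c,d=ray(im,px,s); return c+d*(z-c[2])/d[2]
def proj(im,p,s=None):
    Rw,c=cam(im,s); q=K(im)@(Rw.T@(np.asarray(p,float)-c)); return q[:2]/q[2]
def tri(rays):
    A=0;b=0
    for c,d in rays:
        P=np.eye(3)-np.outer(d,d);A=A+P;b=b+P@c
    return np.linalg.solve(A,b)
def save(n,a): cv2.imwrite('pics/'+n,cv2.cvtColor(a,cv2.COLOR_RGB2BGR))
E
python3 - <<'E'
from h import *
s=manip.sense();print(s)
for c in ['top','side']:
    im=imaging.read_camera(c);save(c+'.png',im['color']);print(c,cam(im),im['vertical_fov'])
    for n in ['vise','bore_mid','rod','rod_nose','rest','tray']:
        print(n,[(np.round(d['at']).tolist(),round(d['score'],2)) for d in spot_point(c,n)][:4])
E
```

```text
{'clock': 0.0, 'joint_pos': array([-1.31817773,  0.52204965, -0.03632617,  1.60000219,  0.02118707,
        1.02105232, -0.11277226]), 'dq': array([-0.0004186 , -0.00061388,  0.00108824,  0.00070749, -0.00015515,
        0.00011111,  0.00049084]), 'tau': array([ 6.08799946e-04, -9.27097034e+01,  1.98023580e+00, -3.69919503e+01,
        1.78528775e-02,  8.21766676e-03, -4.49898678e-07]), 'eef_pos': array([0.19820319, 0.59239645, 0.2307056 ]), 'orientation': array([ 1.60704470e-01,  9.87002409e-01, -5.60673362e-04, -5.67466023e-05]), 'wrist_force': array([0.26361059, 0.41888094, 0.52638489]), 'torque': array([0.0102087 , 0.01654791, 0.01124526]), 'gripper_force': 0.0, 'opening': 1.003101629125045}
top (array([[-0.02275407, -0.99292413,  0.11655009],
       [-0.99971787,  0.02180379, -0.00942202],
       [ 0.00681411, -0.11673159, -0.99314012]]), array([ 0.42592983, -0.10057249,  1.15640207])) 53.615204699669086
vise [([215.0, 236.0], 0.64), ([376.0, 196.0], 0.64)]
bore_mid [([206.0, 236.0], 0.95), ([139.0, 280.0], 0.25)]
rod [([430.0, 233.0], 0.56)]
rod_nose [([360.0, 262.0], 0.93)]
rest [([426.0, 234.0], 0.94), ([514.0, 249.0], 0.81), ([435.0, 154.0], 0.62)]
tray [([159.0, 252.0], 0.88)]
side (array([[ 0.96935544, -0.1428022 ,  0.1998939 ],
       [-0.24532781, -0.52025668,  0.81801421],
       [-0.01281809, -0.84198606, -0.53934699]]), array([ 0.31897838, -0.99079388,  0.68109586])) 56.843679086916225
vise [([308.0, 219.0], 0.67)]
bore_mid [([308.0, 184.0], 0.96), ([362.0, 343.0], 0.22)]
rod [([363.0, 321.0], 0.95), ([267.0, 193.0], 0.63), ([388.0, 220.0], 0.16)]
rod_nose [([315.0, 279.0], 0.91)]
rest [([361.0, 345.0], 0.98), ([388.0, 433.0], 0.88), ([464.0, 335.0], 0.88)]
tray [([287.0, 197.0], 0.79)]
```

View pics/top.png

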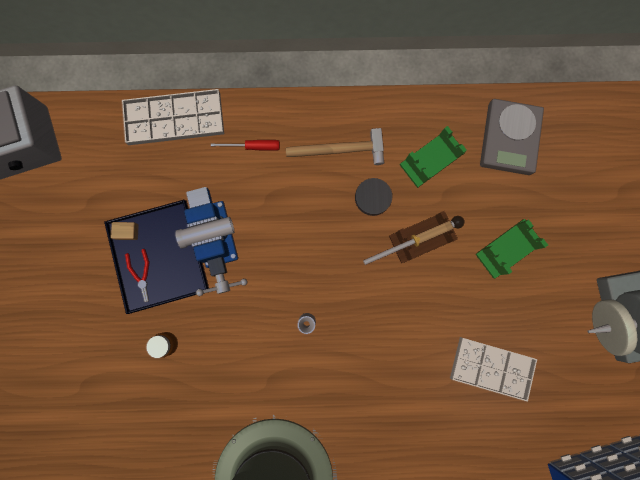

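View pics/side.png

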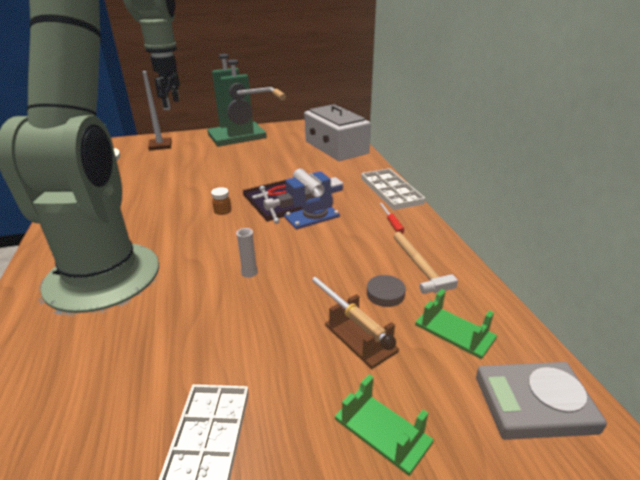

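Dark wooden rest with the rod: top (426,234), side (361,345). The look-alikes at top (514,249) and (435,154) are green, so they are not the one. The mould is at top (205,233), with its small end on the right (-y) and the tray on the left.

```bash
python3 - <<'E'
from h import *
I={c:imaging.read_camera(c) for c in ['top','side']}
def sp(c,n,k=0):
    return spot_point(c,n)[k]['at']
P={}
for n in ['rod','rod_nose','rest','bore_mid','tray']:
    r=[ray(I[c],sp(c,n)) for c in I]; p=tri(r); P[n]=p
    print(n,p.round(4),[round(1e3*np.linalg.norm(np.cross(d,p-c)),1) for c,d in r])
print('rod top at z.055',atz(I['top'],sp('top','rod'),.055),'nose',atz(I['top'],sp('top','rod_nose'),.055),'bore z.12',atz(I['top'],sp('top','bore_mid'),.12),'rest z0',atz(I['top'],sp('top','rest'),0),atz(I['side'],sp('side','rest'),0))
d=P['rod_nose']-P['rod'];print('rod len',np.linalg.norm(d),'yaw',np.arctan2(d[1],d[0]))
# axes from masks
m=trace('top','rod')[0]['region'];pts=np.argwhere(m)[:,::-1]
print('rod mask',m.sum()); 
v=cv2.fitLine(pts.astype(np.float32),cv2.DIST_L2,0,.01,.01).ravel()
a=atz(I['top'],v[2:]-40*v[:2],.055);b=atz(I['top'],v[2:]+40*v[:2],.055);print('rod yaw',np.arctan2(*(b-a)[1::-1]),a,b)
for n in ['vise','bore_mid','tray']:
    for t in trace('top',n)[:2]: print(n,t['score'],np.round(t['extent']))
im=I['top']['color'];a=cv2.resize(im[170:310,90:250],None,fx=4,fy=4,interpolation=cv2.INTER_CUBIC)[:, :]
b=cv2.resize(im[190:290,350:480],None,fx=2,fy=2); 
o=np.zeros((560,640+0,3),np.uint8);o[:]=a;save('crop_top.png',o)
sd=I['side']['color'];save('crop_side.png',np.hstack([cv2.resize(sd[160:240,260:360],(400,320)),cv2.resize(sd[270:370,300:425],(400,320))]))
E
```

```text
rod [ 0.5712 -0.3362  0.264 ] [np.float64(38.1), np.float64(38.1)]
rod_nose [ 0.4937 -0.2166  0.0539] [np.float64(2.1), np.float64(2.1)]
rest [ 0.7029 -0.4566 -0.1913] [np.float64(108.0), np.float64(108.0)]
bore_mid [0.562  0.1261 0.1275] [np.float64(5.4), np.float64(5.4)]
tray [ 0.5283  0.2801 -0.0072] [np.float64(5.2), np.float64(5.2)]
rod top at z.055 [ 0.56012642 -0.37513688  0.055     ] nose [ 0.49568539 -0.21681495  0.055     ] bore z.12 [0.55756954 0.1286242  0.12      ] rest z0 [ 0.76006347 -0.4154485   0.        ] [ 0.53044464 -0.58592843  0.        ]
rod len 0.25386899884755176 yaw 2.145517931673166
rod mask 845
rod yaw -1.1859194847623906 [ 0.5140674  -0.26635475  0.055     ] [ 0.58514887 -0.44183047  0.055     ]
vise 0.97 [211. 241.  72. 113.]
vise 0.62 [124. 231.  28.  20.]
bore_mid 0.61 [212. 241.  71. 106.]
bore_mid 0.6 [135. 275.  23.  48.]
tray 0.77 [158. 256.  97. 117.]
```

View pics/crop_side.png

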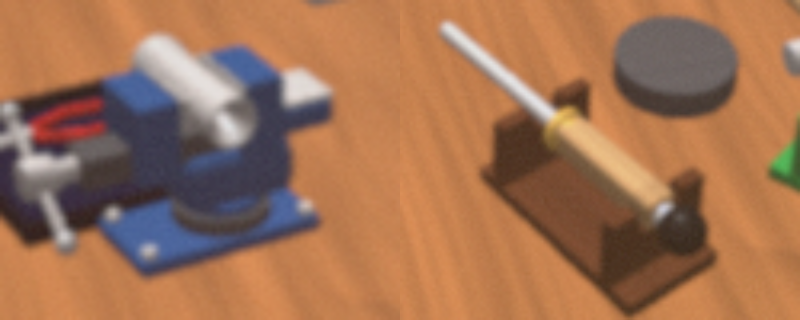

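The mould's small end with its countersink faces -y, at about (360,200) in the side view. The dark brown rest holds the rod, with the brass collar and black ball visible. I'll move over towards the vise for a wrist look on the way to the rod.

```bash
cat >> h.py <<'E'
def plan(p,q=None,n=None,s=None):
    """rows (linear mm, rot) in tool axes from current pose to p, R q"""
    s=s or manip.sense(); R0=R.from_quat(s['orientation']);p0=np.array(s['eef_pos']); q=q or R0
    rv=(R0.inv()*q).as_rotvec(); d=np.asarray(p)-p0
    n=n or int(max(np.ceil(np.linalg.norm(d)/.055),np.ceil(np.abs(rv).max()/.18),1))
    for i in range(n):
        Ri=R0*R.from_rotvec(rv*i/n); print((Ri.inv().apply(d/n)*1e3).round(1).tolist(),(rv/n).round(4).tolist())
    return n
def tool(yaw,pitch=0):
    """tool down, x at yaw, raised by pitch"""
    x=np.array([np.cos(yaw)*np.cos(pitch),np.sin(yaw)*np.cos(pitch),np.sin(pitch)])
    y=np.cross([0,0,-1.],[np.cos(yaw),np.sin(yaw),0]); return R.from_matrix(np.c_[x,y,np.cross(x,y)])
E
python3 - <<'E'
from h import *
im=imaging.read_camera('wrist');print(np.round(im['hand_eye'],3),im['vertical_fov'])
print(plan([.46,.03,.32],tool(1.75)))
E
```

```text
[[ 0.001 -0.965 -0.261  0.066]
 [ 1.     0.001  0.    -0.001]
 [ 0.    -0.261  0.965 -0.143]
 [ 0.     0.     0.     1.   ]] 64.50099214747317
[-35.6, -37.6, -7.4] [-0.0, -0.0, 0.0891]
[-38.8, -34.2, -7.4] [-0.0, -0.0, 0.0891]
[-41.7, -30.7, -7.4] [-0.0, -0.0, 0.0891]
[-44.2, -26.8, -7.4] [-0.0, -0.0, 0.0891]
[-46.4, -22.8, -7.4] [-0.0, -0.0, 0.0891]
[-48.3, -18.6, -7.4] [-0.0, -0.0, 0.0891]
[-49.7, -14.2, -7.4] [-0.0, -0.0, 0.0891]
[-50.8, -9.7, -7.4] [-0.0, -0.0, 0.0891]
[-51.5, -5.2, -7.4] [-0.0, -0.0, 0.0891]
[-51.7, -0.6, -7.4] [-0.0, -0.0, 0.0891]
[-51.6, 4.0, -7.4] [-0.0, -0.0, 0.0891]
[-51.0, 8.6, -7.4] [-0.0, -0.0, 0.0891]
12
```

```bash
python3 - <<'E'
from h import *
im=imaging.read_camera('wrist');T=np.array(im['hand_eye']);q=tool(1.77,.7);Rt=q.as_matrix()
tgt=np.array([.555,.10,.12]); look=Rt@T[:3,2]; c=tgt-.27*look; tcp=c-Rt@T[:3,3]; print(c,tcp,look)
plan(tcp,q,12)
E
```

```text
[ 0.57752355 -0.01180113  0.36473087] [0.57012787 0.02907512 0.21329049] [-0.08342057  0.41407826 -0.90641062]
[-44.3, -34.7, 1.5] [-0.0305, 0.0528, 0.0837]
[-47.0, -30.9, -1.9] [-0.0305, 0.0528, 0.0837]
[-49.2, -26.7, -5.3] [-0.0305, 0.0528, 0.0837]
[-50.9, -22.3, -8.7] [-0.0305, 0.0528, 0.0837]
[-52.1, -17.7, -12.1] [-0.0305, 0.0528, 0.0837]
[-52.6, -12.9, -15.3] [-0.0305, 0.0528, 0.0837]
[-52.6, -8.0, -18.4] [-0.0305, 0.0528, 0.0837]
[-52.0, -3.0, -21.3] [-0.0305, 0.0528, 0.0837]
[-50.8, 2.0, -24.1] [-0.0305, 0.0528, 0.0837]
[-49.1, 7.0, -26.6] [-0.0305, 0.0528, 0.0837]
[-46.9, 11.8, -28.8] [-0.0305, 0.0528, 0.0837]
[-44.1, 16.6, -30.8] [-0.0305, 0.0528, 0.0837]
```

Call:
move_arm --steps '[{"fingers":85,"linear":[-44.3,-34.7,1.5],"rot":[-0.0305,0.0528,0.0837]},{"fingers":85,"linear":[-47,-30.9,-1.9],"rot":[-0.0305,0.0528,0.0837]},{"fingers":85,"linear":[-49.2,-26.7,-5.3],"rot":[-0.0305,0.0528,0.0837]},{"fingers":85,"linear":[-50.9,-22.3,-8.7],"rot":[-0.0305,0.0528,0.0837]},{"fingers":85,"linear":[-52.1,-17.7,-12.1],"rot":[-0.0305,0.0528,0.0837]},{"fingers":85,"linear":[-52.6,-12.9,-15.3],"rot":[-0.0305,0.0528,0.0837]},{"fingers":85,"linear":[-52.6,-8,-18.4],"rot":[-0.0305,0.0528,0.0837]},{"fingers":85,"linear":[-52,-3,-21.3],"rot":[-0.0305,0.0528,0.0837]},{"fingers":85,"linear":[-50.8,2,-24.1],"rot":[-0.0305,0.0528,0.0837]},{"fingers":85,"linear":[-49.1,7,-26.6],"rot":[-0.0305,0.0528,0.0837]},{"fingers":85,"linear":[-46.9,11.8,-28.8],"rot":[-0.0305,0.0528,0.0837]},{"fingers":85,"linear":[-44.1,16.6,-30.8],"rot":[-0.0305,0.0528,0.0837]}]'

```text
clock: 3.35
eef_pos: [0.571, 0.0274, 0.2134]
orientation: [0.596, 0.726, 0.218, -0.266]
wrist_force: [0.5, 0.5, 0.6]
opening: 0.996
gripper_force: 0.0
```

```bash
python3 - <<'E'
from h import *
import pickle
s=manip.sense();im=imaging.read_camera('wrist');save('w1.png',im['color']);print(s['clock'],s['eef_pos'],s['orientation'],s['joint_pos'].round(2))
pickle.dump((s,im),open('w1.pkl','wb'))
for n in ['bore_mid','vise']:
    print(n,[(np.round(d['at'],1).tolist(),round(d['score'],2)) for d in spot_point('wrist',n)][:3])
E
```

```text
3.35 [0.57100162 0.02743702 0.21341942] [ 0.59588294  0.72587352  0.2176751  -0.26579824] [ 0.1   0.66  0.14  1.65 -0.75  1.28  0.81]
bore_mid [([328.9, 197.1], 0.87)]
vise [([320.5, 259.4], 0.72)]
```

View pics/w1.png

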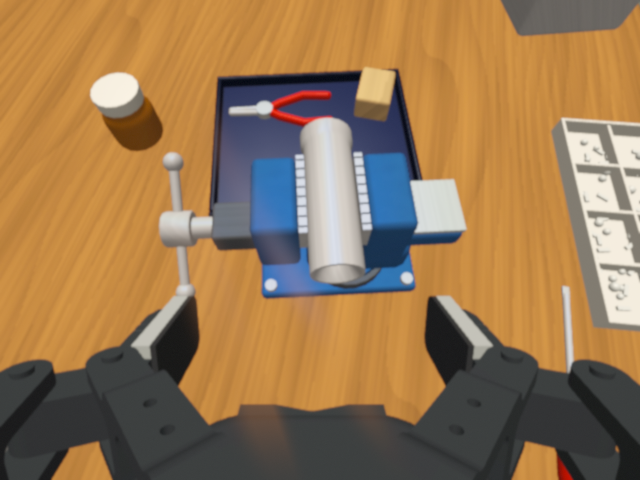

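The wrist view shows the mould's small-end countersink at about (338,270) and the flare end at about (327,125), with the handle on the left (+y of the vise). I'll enlarge both ends.

```bash
python3 - <<'E'
from h import *
im=cv2.imread('pics/w1.png')
a=cv2.resize(im[225:300,285:385],(800,600),interpolation=cv2.INTER_CUBIC)[:, :]
b=im[105:180,285:385]
a=cv2.resize(im[235:297,288:388],(800,496),interpolation=cv2.INTER_CUBIC)
o=np.vstack([cv2.resize(im[108:158,288:388],(600,300),interpolation=cv2.INTER_CUBIC),cv2.resize(im[245:295,288:388],(600,300),interpolation=cv2.INTER_CUBIC)])
for k in range(0,600,60): cv2.line(o,(k,0),(k,6),(0,255,0),1);cv2.line(o,(0,k),(6,k),(0,255,0),1)
cv2.imwrite('pics/w1c.png',o)
E
```

```text
(no output)
```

View pics/w1c.png

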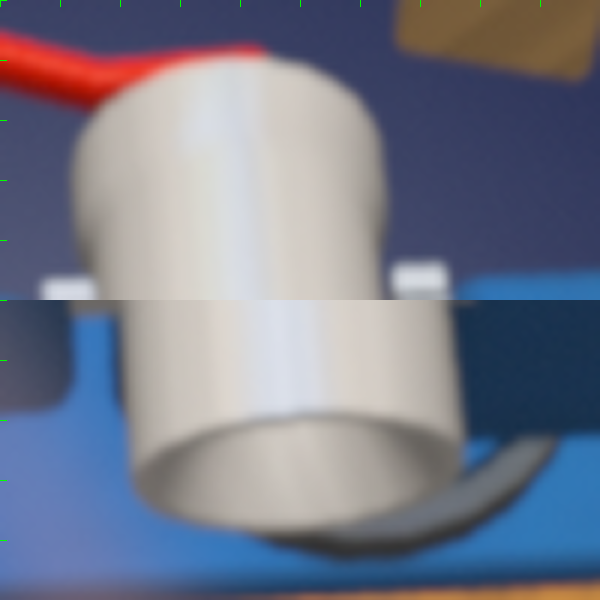

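```bash
cat > fit.py <<'E'
from h import *
import pickle
from scipy.optimize import least_squares
s,im=pickle.load(open('w1.pkl','rb'))
def frame(v):
    x,y,yaw,ph,dz=v; ax=np.array([np.cos(yaw)*np.cos(ph),np.sin(yaw)*np.cos(ph),np.sin(ph)]); yv=np.array([-np.sin(yaw),np.cos(yaw),0]); return np.array([x,y,.12+dz]),ax,yv,np.cross(ax,yv)
def circ(v,a,r):
    o,ax,yv,zv=frame(v);t=np.linspace(0,2*np.pi,181)[:,None]
    P=o+a*ax+r*(np.cos(t)*yv+np.sin(t)*zv); return np.array([proj(im,p,s) for p in P])
def res(v):
    S=circ(v,-.06,.019);F=circ(v,.06,.021);I=circ(v,-.06,.0165);i=S[:,1]
    return np.r_[S[:,0].min()-310.2,S[:,0].max()-365.5,S[:,1].max()-283.3,I[:,1].min()-264.2,F[:,0].min()-300.2,F[:,0].max()-352.5,F[:,1].min()-117.7,v[4]/.001]
f=least_squares(res,[.558,.127,1.77,0,0],x_scale=[.01,.01,.1,.1,.01]); print(f.x.round(4),res(f.x).round(2))
for ph in [-.1,-.05,0,.05,.1]:
    g=least_squares(lambda u:res([u[0],u[1],u[2],ph,u[3]]),[.558,.127,1.77,0],x_scale=[.01,.01,.1,.01]);print(ph,g.x.round(4),round(g.cost,2))
E
python3 fit.py
```

```text
[ 5.6460e-01  1.3340e-01  1.8154e+00 -2.2400e-02 -1.0000e-04] [-0.43  0.43 -0.02  0.09  0.45 -0.46 -0.11 -0.08]
-0.1 [5.6480e-01 1.3180e-01 1.8107e+00 1.4000e-03] 13.48
-0.05 [5.6470e-01 1.3290e-01 1.8136e+00 4.0000e-04] 1.94
0 [ 5.6460e-01  1.3390e-01  1.8169e+00 -5.0000e-04] 1.35
0.05 [ 5.6450e-01  1.3470e-01  1.8205e+00 -1.4000e-03] 9.53
0.1 [ 0.5645  0.1355  1.8246 -0.0022] 24.4
```

Fit is good: bore_mid is at (0.5646, 0.1334, 0.12), yaw 1.815, pitch about -0.02. Now to the rod.

```bash
python3 - <<'E'
from h import *
plan([.55,-.36,.2],tool(1.956),9)
E
```

```text
[-32.7, -10.5, -25.7] [0.0072, -0.0774, -0.0205]
[-34.4, -11.4, -23.1] [0.0072, -0.0774, -0.0205]
[-35.8, -12.3, -20.2] [0.0072, -0.0774, -0.0205]
[-37.0, -13.1, -17.3] [0.0072, -0.0774, -0.0205]
[-38.0, -14.0, -14.3] [0.0072, -0.0774, -0.0205]
[-38.7, -14.9, -11.3] [0.0072, -0.0774, -0.0205]
[-39.1, -15.8, -8.1] [0.0072, -0.0774, -0.0205]
[-39.3, -16.6, -5.0] [0.0072, -0.0774, -0.0205]
[-39.2, -17.4, -1.8] [0.0072, -0.0774, -0.0205]
```

Call:
move_arm --steps '[{"fingers":85,"linear":[-32.7,-10.5,-25.7],"rot":[0.0072,-0.0774,-0.0205]},{"fingers":85,"linear":[-34.4,-11.4,-23.1],"rot":[0.0072,-0.0774,-0.0205]},{"fingers":85,"linear":[-35.8,-12.3,-20.2],"rot":[0.0072,-0.0774,-0.0205]},{"fingers":85,"linear":[-37,-13.1,-17.3],"rot":[0.0072,-0.0774,-0.0205]},{"fingers":85,"linear":[-38,-14,-14.3],"rot":[0.0072,-0.0774,-0.0205]},{"fingers":85,"linear":[-38.7,-14.9,-11.3],"rot":[0.0072,-0.0774,-0.0205]},{"fingers":85,"linear":[-39.1,-15.8,-8.1],"rot":[0.0072,-0.0774,-0.0205]},{"fingers":60,"linear":[-39.3,-16.6,-5],"rot":[0.0072,-0.0774,-0.0205]},{"fingers":60,"linear":[-39.2,-17.4,-1.8],"rot":[0.0072,-0.0774,-0.0205]}]'

```text
clock: 4.62
eef_pos: [0.5517, -0.3568, 0.2011]
orientation: [0.555, 0.832, 0.001, 0.001]
wrist_force: [-0.2, -0.5, -0.4]
opening: 0.702
gripper_force: 0.0
```

```bash
python3 - <<'E'
from h import *
import pickle
s=manip.sense();im=imaging.read_camera('wrist');print(s['clock'],s['eef_pos'],s['dq'].round(3))
pickle.dump((s,im),open('w2.pkl','wb'))
o=im['color'].copy()
for n,z in [('rod',.055),('rod_nose',.055),('rest',0)]:
    for d in spot_point('wrist',n)[:2]:
        print(n,np.round(d['at'],1),round(d['score'],2),atz(im,d['at'],z,s).round(4)); cv2.circle(o,tuple(int(v) for v in d['at']),3,(255,0,255),-1)
m=trace('wrist','rod')[0]['region'];v=cv2.fitLine(np.argwhere(m)[:,::-1].astype(np.float32),cv2.DIST_L2,0,.01,.01).ravel()
a=atz(im,v[2:]-60*v[:2],.055,s);b=atz(im,v[2:]+60*v[:2],.055,s);print('line',a.round(4),b.round(4),np.arctan2(*(b-a)[1::-1]))
save('w2.png',o)
E
```

```text
4.625 [ 0.55174245 -0.35680831  0.2011096 ] [ 0.161  0.057  0.16  -0.035  0.284 -0.483  0.298]
rod [308.9 251.6] 0.78 [ 0.5589 -0.3795  0.055 ]
rod_nose [309.6   7.2] 0.78 [ 0.4934 -0.22    0.055 ]
rest [311.4 236.7] 0.76 [ 0.5617 -0.3809  0.    ]
rest [465.8 147.8] 0.68 [ 0.6561 -0.2541  0.    ]
line [ 0.5608 -0.385   0.055 ] [ 0.5261 -0.2992  0.055 ] 1.955380139454113
```

View pics/w2.png

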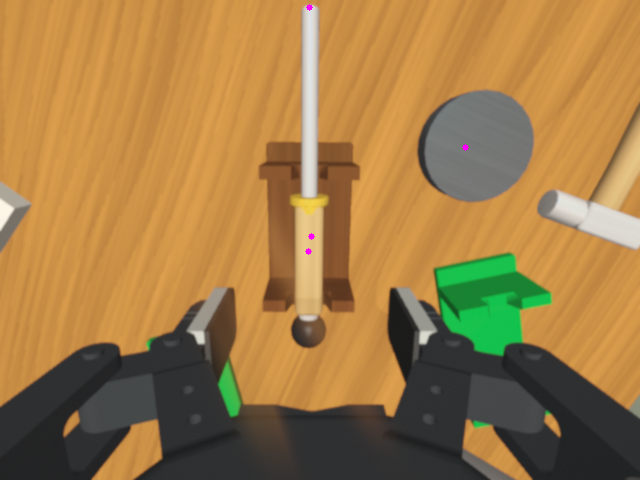

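The wrist picture confirms the brown rest: handle at (309,252), nose at (310,7). The green rests lie aside at (490,310) and (190,370). I'll descend and grasp.

```bash
python3 - <<'E'
from h import *
s=manip.sense();print(s['eef_pos']);plan([.5587,-.3805,.037],tool(1.955),6)
E
```

```text
[ 0.55178964 -0.35515997  0.20082005]
[-4.4, -0.6, 27.3] [0.0004, -0.0003, 0.0013]
[-4.4, -0.6, 27.3] [0.0004, -0.0003, 0.0013]
[-4.4, -0.6, 27.3] [0.0004, -0.0003, 0.0013]
[-4.4, -0.6, 27.3] [0.0004, -0.0003, 0.0013]
[-4.4, -0.6, 27.3] [0.0004, -0.0003, 0.0013]
[-4.4, -0.5, 27.3] [0.0004, -0.0003, 0.0013]
```

Call:
move_arm --steps '[{"fingers":55,"linear":[-8.8,-1.2,20],"rot":[0,0,0]},{"fingers":50,"linear":[-8.8,-1.2,30],"rot":[0,0,0]},{"fingers":50,"linear":[-8.8,-1,35],"rot":[0,0,0]},{"fingers":50,"linear":[0,0,30],"rot":[0,0,0.003]},{"fingers":50,"linear":[0,0,29],"rot":[0,0,0.003]},{"fingers":50,"linear":[0,0,20],"rot":[0,0,0]},{"fingers":50,"linear":[0,0,0],"rot":[0,0,0]}]'

```text
clock: 5.75
eef_pos: [0.5578, -0.3814, 0.035]
orientation: [0.559, 0.829, 0.001, -0.001]
wrist_force: [-0.7, 0.3, 0.1]
opening: 0.585
gripper_force: 0.0
```

```bash
python3 - <<'E'
from h import *
s=manip.sense();print(s['eef_pos'],s['wrist_force'],s['dq'].round(3));plan([.5587,-.3805,.037],tool(1.955),1)
E
```

```text
[ 0.55778566 -0.38144965  0.03501129] [-0.72374352  0.3009473   0.12259381] [-0.002 -0.041  0.018 -0.019  0.009  0.021 -0.006]
[0.5, 1.2, -2.0] [0.0004, -0.003, 0.0006]
```

Call:
move_arm --squeeze 90 --steps '[{"fingers":40,"linear":[0.5,1,-1],"rot":[0,-0.003,0]},{"fingers":20,"linear":[0,0,0],"rot":[0,0,0]},{"fingers":10,"linear":[0,0,0],"rot":[0,0,0]},{"fingers":10,"linear":[0,0,0],"rot":[0,0,0]},{"fingers":10,"linear":[0,0,0],"rot":[0,0,0]}]'

```text
clock: 6.38
eef_pos: [0.5599, -0.3814, 0.0392]
orientation: [0.559, 0.829, 0.0, 0.002]
wrist_force: [-0.3, 1.0, 7.7]
opening: 0.244
gripper_force: 87.9
```

```bash
python3 - <<'E'
from h import *
s=manip.sense();print(s);print(R.from_quat(s['orientation']).as_matrix().round(4))
E
```

```text
{'clock': 6.375, 'joint_pos': array([ 0.32077726,  0.85897764,  0.30898448,  1.58710914, -0.34717139,
        0.74523646,  1.16989308]), 'dq': array([ 1.17172366e-03,  1.04928203e-03,  5.44217789e-04, -7.25439080e-04,
        5.21416999e-05, -1.76324120e-03,  3.20287074e-04]), 'tau': array([ 7.12139122e-01, -1.05071719e+02,  1.38090339e+01, -2.67788190e+01,
        1.71809136e-01, -6.30819742e-01,  4.07107535e-02]), 'eef_pos': array([ 0.55993464, -0.38141854,  0.03917958]), 'orientation': array([5.58856685e-01, 8.29260785e-01, 4.07107547e-04, 2.36434929e-03]), 'wrist_force': array([-0.30514572,  1.02704509,  7.72809682]), 'torque': array([ 0.38159007,  0.24189367, -0.08064322]), 'gripper_force': 87.86896347999573, 'opening': 0.2436697078891099}
[[-0.3753  0.9269  0.0044]
 [ 0.9269  0.3754 -0.002 ]
 [-0.0035  0.0033 -1.    ]]
```

Call:
move_arm --steps '[{"fingers":10,"linear":[0,0,-10],"rot":[0,0,0]},{"fingers":10,"linear":[0,0,-20],"rot":[0,0,0]},{"fingers":10,"linear":[0,0,-25],"rot":[0,0,0]},{"fingers":10,"linear":[0,0,-25],"rot":[0,0,0]},{"fingers":10,"linear":[0,0,-10],"rot":[0,0,0]},{"fingers":10,"linear":[0,0,0],"rot":[0,0,0]},{"fingers":10,"linear":[0,0,0],"rot":[0,0,0]}]'

```text
clock: 7.25
eef_pos: [0.5586, -0.3808, 0.127]
orientation: [0.559, 0.829, 0.0, 0.001]
wrist_force: [-0.6, -0.0, -3.1]
opening: 0.242
gripper_force: 88.1
```

```bash
cat >> h.py <<'E'
OFF=np.array([0,0,-.0158])  # rod origin in tool frame
def rodplan(nose_a,bm=(.5646,.1334,.12),yaw=1.815,ph=-.022,n=None,go=True):
    """plan so the nose is nose_a (m) along the bore axis"""
    s=manip.sense();q=tool(yaw,ph);ax=q.as_matrix()[:,0]
    p=np.array(bm)+ax*(nose_a-.174)-q.apply(OFF)
    R0=R.from_quat(s['orientation']);nose=s['eef_pos']+R0.apply(OFF+[.174,0,0]);d=nose-bm
    yv=np.array([-np.sin(yaw),np.cos(yaw),0]);M=np.c_[ax,yv,np.cross(ax,yv)]
    print('t',s['clock'],'nose in bore mm',(M.T@d*1e3).round(1),'F bore',(M.T@s['wrist_force']).round(2),'tq',(M.T@s['torque']).round(3),'grip',round(s['gripper_force']),'dq',abs(s['dq']).max().round(3),'tcp',s['eef_pos'].round(4))
    if go: plan(p,q,n,s)
E
python3 - <<'E'
from h import *
rodplan(-.085)
E
```

```text
t 7.25 nose in bore mm [-325.6  154.5   15.4] F bore [ 0.2   0.56 -3.1 ] tq [-0.031 -0.019  0.005] grip 88 dq 0.006 tcp [ 0.5586 -0.3808  0.127 ]
[43.5, 32.4, 3.4] [0.0006, -0.0042, 0.0281]
[44.4, 31.2, 3.2] [0.0006, -0.0042, 0.0281]
[45.3, 29.9, 3.0] [0.0006, -0.0042, 0.0281]
[46.1, 28.7, 2.8] [0.0006, -0.0042, 0.0281]
[46.9, 27.4, 2.6] [0.0006, -0.0042, 0.0281]
```

Call:
move_arm --steps '[{"fingers":10,"linear":[20,15,0],"rot":[0,0,0]},{"fingers":10,"linear":[41,30,3],"rot":[0,-0.004,0.028]},{"fingers":10,"linear":[45,31,3],"rot":[0,-0.004,0.028]},{"fingers":10,"linear":[46,30,3],"rot":[0,-0.004,0.028]},{"fingers":10,"linear":[45,28,3],"rot":[0,-0.004,0.028]},{"fingers":10,"linear":[30,17,3],"rot":[0,-0.005,0.028]},{"fingers":10,"linear":[0,0,0],"rot":[0,0,0]},{"fingers":10,"linear":[0,0,0],"rot":[0,0,0]},{"fingers":10,"linear":[0,0,0],"rot":[0,0,0]}]'

```text
clock: 8.38
eef_pos: [0.6261, -0.1183, 0.1109]
orientation: [0.616, 0.788, -0.006, 0.01]
wrist_force: [0.5, -0.2, -3.1]
opening: 0.241
gripper_force: 88.3
```

```bash
python3 - <<'E'
from h import *
rodplan(-.070)
import pickle
I={c:imaging.read_camera(c) for c in ['top','side']}
s=manip.sense();im=imaging.read_camera('wrist')
R0=R.from_quat(s['orientation']);nose=s['eef_pos']+R0.apply(OFF+[.174,0,0])
print('nose kin',nose.round(4))
r=[]
for c in I:
    d=spot_point(c,'rod_nose')
    print(c,[(np.round(x['at'],1).tolist(),round(x['score'],2)) for x in d[:2]],proj(I[c],nose).round(1))
    r.append(ray(I[c],d[0]['at']))
print('tri',tri(r).round(4))
a=I['top']['color'][195:265,165:265];b=I['side']['color'][155:225,270:370]
save('app.png',np.hstack([cv2.resize(x,(400,280),interpolation=cv2.INTER_CUBIC) for x in (a,b)]))
E
```

```text
t 8.375 nose in bore mm [-84.8   1.    0.8] F bore [-0.24 -0.47 -3.09] tq [ 0.022 -0.024  0.019] grip 88 dq 0.003 tcp [ 0.6261 -0.1183  0.1109]
[14.8, 1.2, 1.0] [0.0031, 0.0012, -0.0013]
nose kin [0.5842 0.0512 0.1228]
top [] [242.5 222.4]Traceback (most recent call last):
  File "<stdin>", line 12, in <module>
IndexError: list index out of range
```

```bash
python3 - <<'E'
from h import *
I={c:imaging.read_camera(c) for c in ['top','side']}
nose=np.array([.5842,.0512,.1228]);bm=np.array([.5646,.1334,.12]);ax=tool(1.815,-.022).as_matrix()[:,0]
o=[]
for c,(x0,y0) in {'top':(165,190),'side':(270,150)}.items():
    a=cv2.resize(I[c]['color'][y0:y0+75,x0:x0+100],(400,300),interpolation=cv2.INTER_CUBIC)
    for p,col in [(nose,(255,0,255)),(bm-.06*ax,(0,255,0)),(bm+.06*ax,(255,255,0))]:
        u=(proj(I[c],p)-[x0,y0]+.5)*4; cv2.circle(a,tuple(int(v) for v in u),3,col,-1)
    o.append(a)
save('app.png',np.hstack(o))
E
```

```text
(no output)
```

View pics/app.png

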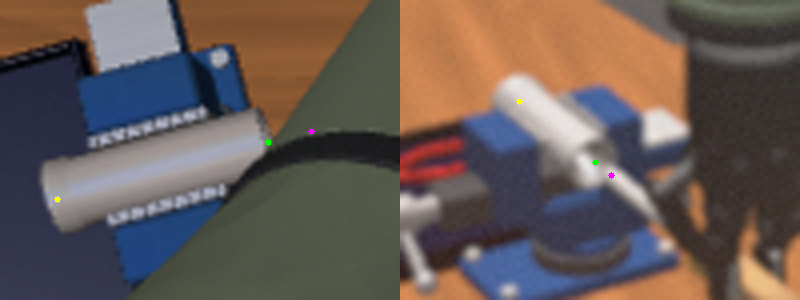

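The top view shows the mould axis agreeing with the fit. In the side view the rod nose at about (608,172) lines up with the small end at about (596,164). I'll advance slowly by feel.

Call:
move_arm --steps '[{"fingers":10,"linear":[4,0.6,0.5],"rot":[0.003,0.001,-0.001]},{"fingers":10,"linear":[6,0.6,0.5],"rot":[0,0,0]},{"fingers":10,"linear":[6,0,0],"rot":[0,0,0]},{"fingers":10,"linear":[6,0,0],"rot":[0,0,0]},{"fingers":10,"linear":[4,0,0],"rot":[0,0,0]},{"fingers":10,"linear":[3,0,0],"rot":[0,0,0]},{"fingers":10,"linear":[0,0,0],"rot":[0,0,0]},{"fingers":10,"linear":[0,0,0],"rot":[0,0,0]}]'

```text
clock: 9.68
eef_pos: [0.6206, -0.0887, 0.1094]
orientation: [0.615, 0.788, -0.007, 0.009]
wrist_force: [-0.2, -0.3, -2.8]
opening: 0.24
gripper_force: 88.3
```

```bash
python3 - <<'E'
from h import *
rodplan(-.050)
E
```

```text
t 9.675 nose in bore mm [-54.8  -0.5   0.2] F bore [-0.14  0.26 -2.77] tq [ 0.011  0.089 -0.015] grip 88 dq 0.004 tcp [ 0.6206 -0.0887  0.1094]
[4.8, -0.7, 0.2] [0.0006, -0.0, 0.0011]
```

Call:
move_arm --steps '[{"fingers":10,"linear":[3,-0.4,0.2],"rot":[0,0,0]},{"fingers":10,"linear":[3,-0.3,0],"rot":[0,0,0]},{"fingers":10,"linear":[0,0,0],"rot":[0,0,0]},{"fingers":10,"linear":[0,0,0],"rot":[0,0,0]}]'

```text
clock: 10.18
eef_pos: [0.6185, -0.0829, 0.1091]
orientation: [0.615, 0.788, -0.006, 0.009]
wrist_force: [0.6, -0.9, -1.9]
opening: 0.243
gripper_force: 88.3
```

```bash
python3 - <<'E'
from h import *
rodplan(-.047)
E
```

```text
t 10.175 nose in bore mm [-48.6   0.2   0. ] F bore [-0.97 -0.38 -1.88] tq [0.011 0.012 0.024] grip 88 dq 0.003 tcp [ 0.6185 -0.0829  0.1091]
[1.6, -0.0, -0.0] [0.0007, -0.0001, 0.0013]
```

Call:
move_arm --steps '[{"fingers":10,"linear":[0,0,-1.2],"rot":[0,0,0]},{"fingers":10,"linear":[2,0,0],"rot":[0,0,0]},{"fingers":10,"linear":[1.5,0,0],"rot":[0,0,0]},{"fingers":10,"linear":[0,0,0],"rot":[0,0,0]},{"fingers":10,"linear":[0,0,0],"rot":[0,0,0]}]'

```text
clock: 10.8
eef_pos: [0.6176, -0.0793, 0.1101]
orientation: [0.615, 0.788, -0.006, 0.009]
wrist_force: [0.3, -0.2, -3.5]
opening: 0.242
gripper_force: 88.2
```

```bash
python3 - <<'E'
from h import *
rodplan(-.044)
E
```

```text
t 10.8 nose in bore mm [-44.9   0.2   1.1] F bore [-0.23 -0.28 -3.55] tq [-0.082 -0.001 -0.035] grip 88 dq 0.002 tcp [ 0.6176 -0.0793  0.1101]
[0.9, -0.0, 1.1] [0.0005, -0.0003, 0.0014]
```

Call:
move_arm --steps '[{"fingers":10,"linear":[2,0,0.2],"rot":[0,0,0]},{"fingers":10,"linear":[2,0,0],"rot":[0,0,0]},{"fingers":10,"linear":[2,0,0],"rot":[0,0,0]},{"fingers":10,"linear":[0,0,0],"rot":[0,0,0]},{"fingers":10,"linear":[0,0,0],"rot":[0,0,0]}]'

```text
clock: 11.42
eef_pos: [0.6162, -0.0735, 0.1099]
orientation: [0.615, 0.788, -0.006, 0.009]
wrist_force: [0.7, 0.8, -2.8]
opening: 0.239
gripper_force: 88.3
```

```bash
python3 - <<'E'
from h import *
rodplan(-.03)
E
```

```text
t 11.425 nose in bore mm [-39.    0.2   1. ] F bore [ 0.68 -0.86 -2.74] tq [-0.043  0.016 -0.054] grip 88 dq 0.002 tcp [ 0.6162 -0.0735  0.1099]
[9.0, -0.0, 1.0] [0.0006, -0.0002, 0.0014]
```

Call:
move_arm --steps '[{"fingers":10,"linear":[2.5,0,0],"rot":[0,0,0]},{"fingers":10,"linear":[2.5,0,0],"rot":[0,0,0]},{"fingers":10,"linear":[2.5,0,0],"rot":[0,0,0]},{"fingers":10,"linear":[2.5,0,0],"rot":[0,0,0]},{"fingers":10,"linear":[0,0,0],"rot":[0,0,0]},{"fingers":10,"linear":[0,0,0],"rot":[0,0,0]}]'

```text
clock: 12.18
eef_pos: [0.6137, -0.0639, 0.1096]
orientation: [0.615, 0.788, -0.006, 0.009]
wrist_force: [0.6, 0.4, -2.5]
opening: 0.238
gripper_force: 88.3
```

```bash
python3 - <<'E'
from h import *
rodplan(-.015)
E
```

```text
t 12.175 nose in bore mm [-29.    0.3   1. ] F bore [ 0.33 -0.65 -2.53] tq [ 0.011  0.06  -0.04 ] grip 88 dq 0.002 tcp [ 0.6137 -0.0639  0.1096]
[14.0, 0.1, 1.0] [0.0006, -0.0002, 0.0013]
```

Call:
move_arm --steps '[{"fingers":10,"linear":[2.5,0,0],"rot":[0,0,0]},{"fingers":10,"linear":[2.5,0,0],"rot":[0,0,0]},{"fingers":10,"linear":[2.5,0,0],"rot":[0,0,0]},{"fingers":10,"linear":[2.5,0,0],"rot":[0,0,0]},{"fingers":10,"linear":[2,0,0],"rot":[0,0,0]},{"fingers":10,"linear":[1.5,0,0],"rot":[0,0,0]},{"fingers":10,"linear":[0,0,0],"rot":[0,0,0]},{"fingers":10,"linear":[0,0,0],"rot":[0,0,0]}]'

```text
clock: 13.18
eef_pos: [0.6104, -0.0508, 0.1093]
orientation: [0.615, 0.788, -0.006, 0.009]
wrist_force: [-0.0, 0.1, -3.1]
opening: 0.238
gripper_force: 88.3
```

```bash
python3 - <<'E'
from h import *
rodplan(-.010)
E
```

```text
t 13.175 nose in bore mm [-15.5   0.3   1. ] F bore [ 0.16 -0.02 -3.06] tq [-0.036  0.015 -0.014] grip 88 dq 0.003 tcp [ 0.6104 -0.0508  0.1093]
[5.5, 0.1, 1.0] [0.0006, -0.0003, 0.0013]
```

Call:
move_arm --steps '[{"fingers":10,"linear":[2,0,0],"rot":[0,0,0]},{"fingers":10,"linear":[1.5,0,0],"rot":[0,0,0]},{"fingers":10,"linear":[1,0,0],"rot":[0,0,0]},{"fingers":10,"linear":[1,0,0],"rot":[0,0,0]},{"fingers":10,"linear":[1,0,0],"rot":[0,0,0]},{"fingers":10,"linear":[1,0,0],"rot":[0,0,0]}]'

```text
clock: 13.92
eef_pos: [0.609, -0.0453, 0.1094]
orientation: [0.616, 0.788, -0.007, 0.01]
wrist_force: [2.7, -12.1, -3.6]
opening: 0.242
gripper_force: 88.2
```

```bash
python3 - <<'E'
from h import *
rodplan(-.000)
E
```

```text
t 13.925 nose in bore mm [-9.8  0.2  0.8] F bore [-12.34   0.34  -3.82] tq [0.004 2.682 0.079] grip 88 dq 0.011 tcp [ 0.609  -0.0453  0.1094]
[9.9, 0.2, 1.2] [0.0012, 0.0022, 0.0002]
```

Call:
move_arm --steps '[{"fingers":10,"linear":[0.7,0,0],"rot":[0,0,0]},{"fingers":10,"linear":[0.7,0,0],"rot":[0,0,0]},{"fingers":10,"linear":[0.8,0,0],"rot":[0,0,0]},{"fingers":10,"linear":[0.8,0,0],"rot":[0,0,0]}]'

```text
clock: 14.42
eef_pos: [0.6084, -0.0437, 0.1096]
orientation: [0.616, 0.788, -0.007, 0.011]
wrist_force: [4.2, -17.2, -2.3]
opening: 0.242
gripper_force: 88.1
```

```bash
python3 - <<'E'
from h import *
rodplan(-.000)
E
```

```text
t 14.425 nose in bore mm [-8.1  0.2  0.7] F bore [-17.6    0.08  -2.73] tq [0.053 3.696 0.135] grip 88 dq 0.012 tcp [ 0.6084 -0.0437  0.1096]
[8.2, 0.3, 1.3] [0.0015, 0.0036, -0.0008]
```

Call:
move_arm --steps '[{"fingers":10,"linear":[0,0,0],"rot":[0,0,0]},{"fingers":10,"linear":[0,0,0],"rot":[0,0,0]},{"fingers":10,"linear":[0,0,0],"rot":[0,0,0]}]'

```text
clock: 14.8
eef_pos: [0.6084, -0.0434, 0.1095]
orientation: [0.616, 0.788, -0.007, 0.01]
wrist_force: [2.9, -13.5, -2.7]
opening: 0.242
gripper_force: 88.2
```

```bash
python3 - <<'E'
from h import *
rodplan(-.000)
E
```

```text
t 14.8 nose in bore mm [-7.8  0.2  0.8] F bore [-13.77   0.45  -3.02] tq [0.034 3.053 0.093] grip 88 dq 0.002 tcp [ 0.6084 -0.0434  0.1095]
[7.8, 0.2, 1.3] [0.0014, 0.0032, -0.0005]
```

Call:
move_arm --steps '[{"fingers":10,"linear":[0.5,0,0],"rot":[0,0,0]},{"fingers":10,"linear":[0.5,0,0],"rot":[0,0,0]},{"fingers":10,"linear":[0.5,0,0],"rot":[0,0,0]},{"fingers":10,"linear":[0.5,0,0],"rot":[0,0,0]},{"fingers":10,"linear":[0.5,0,0],"rot":[0,0,0]},{"fingers":10,"linear":[0.5,0,0],"rot":[0,0,0]},{"fingers":10,"linear":[0.5,0,0],"rot":[0,0,0]},{"fingers":10,"linear":[0.5,0,0],"rot":[0,0,0]}]'

```text
clock: 15.8
eef_pos: [0.6075, -0.04, 0.1095]
orientation: [0.616, 0.788, -0.007, 0.011]
wrist_force: [4.5, -17.4, -3.2]
opening: 0.236
gripper_force: 88.1
```

```bash
python3 - <<'E'
from h import *
rodplan(.02)
E
```

```text
t 15.8 nose in bore mm [-4.3  0.1  0.7] F bore [-17.92  -0.19  -3.59] tq [0.088 3.756 0.125] grip 88 dq 0.008 tcp [ 0.6075 -0.04    0.1095]
[24.4, 0.3, 1.3] [0.0016, 0.0038, -0.0009]
```

Call:
move_arm --steps '[{"fingers":10,"linear":[0.5,0,0],"rot":[0,0,0]},{"fingers":10,"linear":[0.5,0,0],"rot":[0,0,0]},{"fingers":10,"linear":[0.5,0,0],"rot":[0,0,0]},{"fingers":10,"linear":[0.5,0,0],"rot":[0,0,0]},{"fingers":10,"linear":[0.5,0,0],"rot":[0,0,0]},{"fingers":10,"linear":[0.5,0,0],"rot":[0,0,0]},{"fingers":10,"linear":[0.5,0,0],"rot":[0,0,0]},{"fingers":10,"linear":[0.5,0,0],"rot":[0,0,0]},{"fingers":10,"linear":[0.5,0,0],"rot":[0,0,0]},{"fingers":10,"linear":[0.5,0,0],"rot":[0,0,0]},{"fingers":10,"linear":[0.5,0,0],"rot":[0,0,0]},{"fingers":10,"linear":[0.5,0,0],"rot":[0,0,0]}]'

```text
clock: 17.3
eef_pos: [0.6061, -0.0343, 0.1094]
orientation: [0.616, 0.788, -0.007, 0.011]
wrist_force: [4.2, -17.8, -3.0]
opening: 0.239
gripper_force: 88.1
```

```bash
python3 - <<'E'
from h import *
rodplan(.02)
E
```

```text
t 17.3 nose in bore mm [1.6 0.1 0.7] F bore [-18.26   0.24  -3.38] tq [0.019 3.726 0.166] grip 88 dq 0.006 tcp [ 0.6061 -0.0343  0.1094]
[18.5, 0.3, 1.3] [0.0016, 0.0039, -0.0011]
```

Call:
move_arm --steps '[{"fingers":10,"linear":[0.5,0,0],"rot":[0,0,0]},{"fingers":10,"linear":[0.5,0,0],"rot":[0,0,0]},{"fingers":10,"linear":[0.5,0,0],"rot":[0,0,0]},{"fingers":10,"linear":[0.5,0,0],"rot":[0,0,0]},{"fingers":10,"linear":[0.5,0,0],"rot":[0,0,0]},{"fingers":10,"linear":[0.5,0,0],"rot":[0,0,0]},{"fingers":10,"linear":[0.5,0,0],"rot":[0,0,0]},{"fingers":10,"linear":[0.5,0,0],"rot":[0,0,0]},{"fingers":10,"linear":[0.5,0,0],"rot":[0,0,0]},{"fingers":10,"linear":[0.5,0,0],"rot":[0,0,0]},{"fingers":10,"linear":[0.5,0,0],"rot":[0,0,0]},{"fingers":10,"linear":[0.5,0,0],"rot":[0,0,0]}]'

```text
clock: 18.8
eef_pos: [0.6047, -0.0285, 0.1092]
orientation: [0.616, 0.788, -0.007, 0.011]
wrist_force: [4.6, -18.6, -3.7]
opening: 0.242
gripper_force: 88.1
```

Call:
move_arm --steps '[{"fingers":10,"linear":[0.5,0,0],"rot":[0,0,0]},{"fingers":10,"linear":[0.5,0,0],"rot":[0,0,0]},{"fingers":10,"linear":[0.5,0,0],"rot":[0,0,0]},{"fingers":10,"linear":[0.5,0,0],"rot":[0,0,0]},{"fingers":10,"linear":[0.5,0,0],"rot":[0,0,0]},{"fingers":10,"linear":[0.5,0,0],"rot":[0,0,0]},{"fingers":10,"linear":[0.5,0,0],"rot":[0,0,0]},{"fingers":10,"linear":[0.5,0,0],"rot":[0,0,0]},{"fingers":10,"linear":[0.5,0,0],"rot":[0,0,0]},{"fingers":10,"linear":[0.5,0,0],"rot":[0,0,0]},{"fingers":10,"linear":[0.5,0,0],"rot":[0,0,0]},{"fingers":10,"linear":[0.5,0,0],"rot":[0,0,0]}]'

```text
clock: 20.3
eef_pos: [0.6032, -0.0227, 0.1091]
orientation: [0.616, 0.788, -0.007, 0.011]
wrist_force: [4.3, -19.1, -4.2]
opening: 0.242
gripper_force: 88.1
```

```bash
python3 - <<'E'
from h import *
rodplan(.02)
E
```

```text
t 20.3 nose in bore mm [13.5  0.1  0.6] F bore [-19.46   0.47  -4.64] tq [0.007 3.995 0.142] grip 88 dq 0.007 tcp [ 0.6032 -0.0227  0.1091]
[6.6, 0.3, 1.3] [0.0016, 0.004, -0.0011]
```

Call:
move_arm --steps '[{"fingers":10,"linear":[0.5,0,0],"rot":[0,-0.001,0]},{"fingers":10,"linear":[0.5,0,0],"rot":[0,-0.001,0]},{"fingers":10,"linear":[0.5,0,0],"rot":[0,-0.001,0]},{"fingers":10,"linear":[0.5,0,0],"rot":[0,-0.001,0]},{"fingers":10,"linear":[0.5,0,0],"rot":[0,-0.001,0]},{"fingers":10,"linear":[0.5,0,0],"rot":[0,0,0]},{"fingers":10,"linear":[0.5,0,0],"rot":[0,0,0]},{"fingers":10,"linear":[0.5,0,0],"rot":[0,0,0]}]'

```text
clock: 21.3
eef_pos: [0.6022, -0.0186, 0.109]
orientation: [0.616, 0.788, -0.009, 0.013]
wrist_force: [2.9, -16.9, -2.3]
opening: 0.245
gripper_force: 88.2
```

```bash
python3 - <<'E'
from h import *
rodplan(.02)
E
```

```text
t 21.3 nose in bore mm [17.9  0.1 -0.1] F bore [-17.04   1.29  -2.71] tq [-0.022  3.129  0.147] grip 88 dq 0.007 tcp [ 0.6022 -0.0186  0.109 ]
[2.3, 0.2, 1.4] [0.0016, 0.0086, -0.001]
```

Call:
move_arm --steps '[{"fingers":10,"linear":[0.5,-0.1,0],"rot":[0,0,0]},{"fingers":10,"linear":[0.5,-0.1,0],"rot":[0,0,0]},{"fingers":10,"linear":[0.5,0,0],"rot":[0,0,0]},{"fingers":10,"linear":[0.5,0,0],"rot":[0,0,0]},{"fingers":10,"linear":[0.5,0,0],"rot":[0,0,0]},{"fingers":10,"linear":[0.5,0,0],"rot":[0,0,0]},{"fingers":10,"linear":[0.5,0,0],"rot":[0,0,0]},{"fingers":10,"linear":[0.5,0,0],"rot":[0,0,0]},{"fingers":10,"linear":[0.5,0,0],"rot":[0,0,0]},{"fingers":10,"linear":[0.5,0,0],"rot":[0,0,0]},{"fingers":10,"linear":[0.5,0,0],"rot":[0,0,0]},{"fingers":10,"linear":[0.5,0,0],"rot":[0,0,0]}]'

```text
clock: 22.8
eef_pos: [0.6007, -0.0129, 0.1089]
orientation: [0.616, 0.788, -0.009, 0.013]
wrist_force: [5.5, -18.8, -2.3]
opening: 0.241
gripper_force: 88.2
```

```bash
python3 - <<'E'
from h import *
rodplan(.03)
E
```

```text
t 22.8 nose in bore mm [23.7  0.2 -0.1] F bore [-19.51  -0.76  -2.75] tq [-0.086  3.566  0.149] grip 88 dq 0.006 tcp [ 0.6007 -0.0129  0.1089]
[6.4, 0.3, 1.3] [0.0019, 0.0087, -0.001]
```

Steady. I'll continue in the same way, in two calls.

Call:
move_arm --steps '[{"fingers":10,"linear":[0.5,0.05,0],"rot":[0,-0.001,0]},{"fingers":10,"linear":[0.5,0.05,0],"rot":[0,-0.001,0]},{"fingers":10,"linear":[0.5,0,0],"rot":[0,0,0]},{"fingers":10,"linear":[0.5,0,0],"rot":[0,0,0]},{"fingers":10,"linear":[0.5,0,0],"rot":[0,0,0]},{"fingers":10,"linear":[0.5,0,0],"rot":[0,0,0]},{"fingers":10,"linear":[0.5,0,0],"rot":[0,0,0]},{"fingers":10,"linear":[0.5,0,0],"rot":[0,0,0]},{"fingers":10,"linear":[0.5,0,0],"rot":[0,0,0]},{"fingers":10,"linear":[0.5,0,0],"rot":[0,0,0]},{"fingers":10,"linear":[0.5,0,0],"rot":[0,0,0]},{"fingers":10,"linear":[0.5,0,0],"rot":[0,0,0]}]'

```text
clock: 24.3
eef_pos: [0.5985, -0.0037, 0.1082]
orientation: [0.615, 0.788, -0.009, 0.012]
wrist_force: [-0.4, -0.3, -2.8]
opening: 0.239
gripper_force: 88.3
```

```bash
python3 - <<'E'
from h import *
rodplan(.03)
E
```

```text
t 24.3 nose in bore mm [33.2  0.5 -0.3] F bore [-0.12  0.43 -2.76] tq [0.016 0.025 0.051] grip 88 dq 0.006 tcp [ 0.5985 -0.0037  0.1082]
[-3.1, 0.2, 0.9] [0.0005, 0.0068, 0.0014]
```

Call:
move_arm --steps '[{"fingers":10,"linear":[2,0,0],"rot":[0,0,0]},{"fingers":10,"linear":[2,0,0],"rot":[0,0,0]},{"fingers":10,"linear":[2,0,0],"rot":[0,0,0]},{"fingers":10,"linear":[2,0,0],"rot":[0,0,0]},{"fingers":10,"linear":[2,0,0],"rot":[0,0,0]},{"fingers":10,"linear":[2,0,0],"rot":[0,0,0]},{"fingers":10,"linear":[2,0,0],"rot":[0,0,0]},{"fingers":10,"linear":[2,0,0],"rot":[0,0,0]},{"fingers":10,"linear":[0,0,0],"rot":[0,0,0]},{"fingers":10,"linear":[0,0,0],"rot":[0,0,0]}]'

```text
clock: 25.55
eef_pos: [0.5947, 0.0116, 0.1077]
orientation: [0.615, 0.788, -0.009, 0.012]
wrist_force: [0.1, -0.0, -2.4]
opening: 0.239
gripper_force: 88.3
```

```bash
python3 - <<'E'
from h import *
rodplan(.06)
for c in ['top','side']:
    im=imaging.read_camera(c)
    print(c,[(np.round(d['at'],1).tolist(),round(d['score'],2)) for d in spot_point(c,'slug')[:3]])
E
```

```text
t 25.55 nose in bore mm [49.   0.4 -0.4] F bore [ 0.   -0.05 -2.41] tq [0.05  0.008 0.043] grip 88 dq 0.002 tcp [0.5947 0.0116 0.1077]
[11.1, 0.2, 0.7] [0.0006, 0.0069, 0.0012]
top [([258.5, 216.6], 0.16), ([332.7, 149.3], 0.16)]
side [([387.0, 294.4], 0.59)]
```

Call:
move_arm --steps '[{"fingers":10,"linear":[2,0,0],"rot":[0,0,0]},{"fingers":10,"linear":[2,0,0],"rot":[0,0,0]},{"fingers":10,"linear":[2,0,0],"rot":[0,0,0]},{"fingers":10,"linear":[1.5,0,0],"rot":[0,0,0]},{"fingers":10,"linear":[1.5,0,0],"rot":[0,0,0]},{"fingers":10,"linear":[1.5,0,0],"rot":[0,0,0]},{"fingers":10,"linear":[0,0,0],"rot":[0,0,0]},{"fingers":10,"linear":[0,0,0],"rot":[0,0,0]}]'

```text
clock: 26.75
eef_pos: [0.5922, 0.0218, 0.1074]
orientation: [0.615, 0.788, -0.009, 0.012]
wrist_force: [-0.4, -0.4, -1.6]
opening: 0.242
gripper_force: 88.3
```

```bash
python3 - <<'E'
from h import *
rodplan(.06)
o=[]
for c,(x0,y0) in {'top':(100,180),'side':(230,150)}.items():
    im=imaging.read_camera(c)
    print(c,[(np.round(d['at'],1).tolist(),round(d['score'],2)) for d in spot_point(c,'slug')[:3]])
    o.append(cv2.resize(im['color'][y0:y0+140,x0:x0+140],(400,400),interpolation=cv2.INTER_CUBIC))
save('out.png',np.hstack(o))
E
```

```text
t 26.75 nose in bore mm [59.4  0.5 -0.5] F bore [-0.24  0.48 -1.6 ] tq [-0.009  0.012 -0.03 ] grip 88 dq 0.001 tcp [0.5922 0.0218 0.1074]
[0.7, 0.2, 0.7] [0.0006, 0.0069, 0.0012]
top []
side [([324.4, 197.8], 0.51)]
```

View pics/out.png

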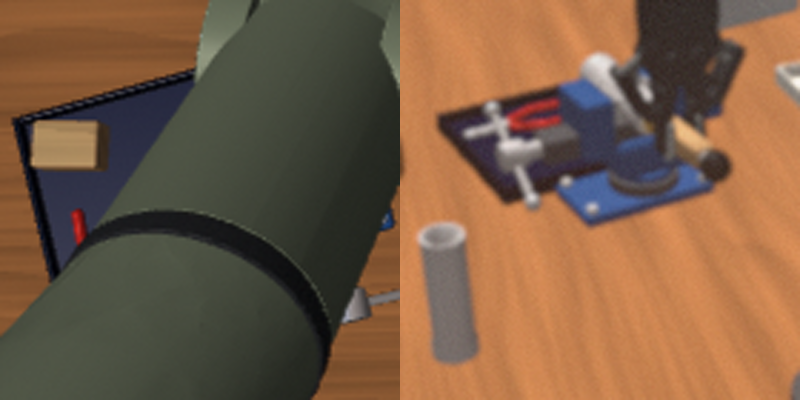

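The slug and the flare end are hidden by the arm in both views. The nose is at about the flared end, so I'll draw back and look.

Call:
move_arm --steps '[{"fingers":10,"linear":[-4,0,0],"rot":[0,0,0]},{"fingers":10,"linear":[-7,0,0],"rot":[0,0,0]},{"fingers":10,"linear":[-8,0,0],"rot":[0,0,0]},{"fingers":10,"linear":[-8,0,0],"rot":[0,0,0]},{"fingers":10,"linear":[-8,0,0],"rot":[0,0,0]},{"fingers":10,"linear":[-8,0,0],"rot":[0,0,0]},{"fingers":10,"linear":[-8,0,0],"rot":[0,0,0]},{"fingers":10,"linear":[-8,0,0],"rot":[0,0,0]}]'

```text
clock: 27.95
eef_pos: [0.6066, -0.0358, 0.1092]
orientation: [0.615, 0.788, -0.009, 0.012]
wrist_force: [0.2, 0.0, -2.0]
opening: 0.24
gripper_force: 88.3
```

```bash
python3 - <<'E'
from h import *
rodplan(-.09)
E
```

```text
t 27.95 nose in bore mm [ 0.   0.4 -0.1] F bore [ 0.02 -0.25 -2.03] tq [0.047 0.052 0.026] grip 88 dq 0.114 tcp [ 0.6066 -0.0358  0.1092]
[-44.9, 0.0, 0.9] [0.0003, 0.0034, 0.0007]
[-45.0, 0.1, 0.7] [0.0003, 0.0034, 0.0007]
```

Call:
move_arm --steps '[{"fingers":10,"linear":[-8,0,0],"rot":[0,0,0]},{"fingers":10,"linear":[-8,0,0],"rot":[0,0,0]},{"fingers":10,"linear":[-8,0,0],"rot":[0,0,0]},{"fingers":10,"linear":[-8,0,0],"rot":[0,0,0]},{"fingers":10,"linear":[-8,0,0],"rot":[0,0,0]},{"fingers":10,"linear":[-8,0,0],"rot":[0,0,0]},{"fingers":10,"linear":[-10,0,0],"rot":[0,0,0]},{"fingers":10,"linear":[-14,0,0],"rot":[0,0,0]},{"fingers":10,"linear":[-20,0,0],"rot":[0,0,0]},{"fingers":10,"linear":[-25,0,0],"rot":[0,0,0]},{"fingers":10,"linear":[-25,0,0],"rot":[0,0.01,0]},{"fingers":10,"linear":[-15,0,0],"rot":[0,0.01,0]}]'

```text
clock: 29.45
eef_pos: [0.6446, -0.19, 0.1135]
orientation: [0.616, 0.788, -0.003, 0.004]
wrist_force: [-0.0, -0.3, -1.9]
opening: 0.246
gripper_force: 88.3
```

```bash
python3 - <<'E'
from h import *
rodplan(-.15,go=False)
P=[]
for c,(x0,y0) in {'top':(100,180),'side':(230,150)}.items():
    im=imaging.read_camera(c)
    L=spot_point(c,'slug')[:3]
    print(c,[(np.round(d['at'],1).tolist(),round(d['score'],2),atz(im,d['at'],.015).round(3).tolist()) for d in L])
    P.append(cv2.resize(im['color'][y0:y0+140,x0:x0+140],(400,400),interpolation=cv2.INTER_CUBIC))
save('out2.png',np.hstack(P))
# back over the rest, above: origin there
s=manip.sense();R0=R.from_quat(s['orientation'])
plan([.5586,-.3808,.127],tool(1.955))
E
```

```text
t 29.45 nose in bore mm [-159.2    0.5    4.3] F bore [-0.25  0.09 -1.91] tq [ 0.017  0.021 -0.01 ] grip 88 dq 0.244 tcp [ 0.6446 -0.19    0.1135]
top [([184.5, 248.8], 0.37, [0.54, 0.207, 0.015])]
side [([221.0, 210.4], 0.27, [0.309, 0.227, 0.015])]
[-41.7, -32.6, -3.1] [-0.0, 0.0021, -0.0348]
[-40.5, -34.0, -3.2] [-0.0, 0.0021, -0.0348]
[-39.3, -35.4, -3.3] [-0.0, 0.0021, -0.0348]
[-38.1, -36.7, -3.3] [-0.0, 0.0021, -0.0348]
```

View pics/out2.png

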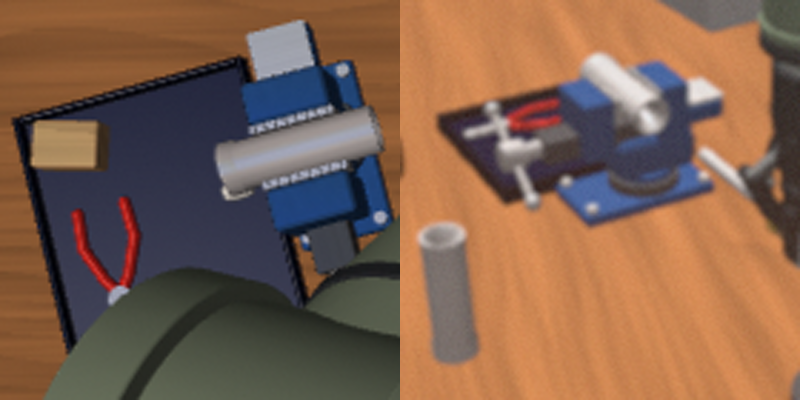

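A silver slug shows in the tray just under the flare, at about (235,193) in the left crop, so it has dropped. Now the rod goes back to its rest.

Call:
move_arm --steps '[{"fingers":10,"linear":[-25,-20,-3],"rot":[0,0.002,-0.024]},{"fingers":10,"linear":[-34,-28,-3],"rot":[0,0.001,-0.024]},{"fingers":10,"linear":[-34,-30,-3],"rot":[0,0.001,-0.023]},{"fingers":10,"linear":[-33,-30,-3],"rot":[0,0.001,-0.023]},{"fingers":10,"linear":[-25,-22,-1],"rot":[0,0.001,-0.023]},{"fingers":10,"linear":[-9,-8,0],"rot":[0,0.001,-0.022]},{"fingers":10,"linear":[0,0,0],"rot":[0,0,0]},{"fingers":10,"linear":[0,0,0],"rot":[0,0,0]}]'

```text
clock: 30.65
eef_pos: [0.5605, -0.379, 0.1272]
orientation: [0.558, 0.83, -0.0, 0.001]
wrist_force: [0.8, -0.4, -2.1]
opening: 0.238
gripper_force: 88.4
```

```bash
python3 - <<'E'
from h import *
s=manip.sense();im=imaging.read_camera('wrist');print(s['eef_pos'],s['wrist_force'],s['dq'].round(3))
print('tool x',R.from_quat(s['orientation']).as_matrix()[:,0].round(4))
L=spot_point('wrist','rod_nose');R0=R.from_quat(s['orientation'])
print([(x['at'],x['score']) for x in L[:2]], 'pred nose',proj(im,s['eef_pos']+R0.apply(OFF+[.174,0,0]),s))
print('pred rod collar',proj(im,s['eef_pos']+R0.apply(OFF+[.043,0,0]),s))
plan([.5593,-.3812,.06],tool(1.955),5)
o=im['color'].copy()
for x in (.043,.09,.12):
    cv2.circle(o,tuple(int(v) for v in proj(im,s['eef_pos']+R0.apply(OFF+[x,0,0]),s)),2,(255,0,255),-1)
save('w3.png',o)
E
```

```text
[ 0.56051939 -0.37901264  0.12723162] [ 0.82365636 -0.41672072 -2.1319663 ] [-0.005 -0.001  0.003 -0.001  0.001 -0.001  0.003]
tool x [-0.3766  0.9264 -0.0011]
[] pred nose [ 313.92393876 -320.17052268]
pred rod collar [312.94888607 204.07536455]
[-0.2, -0.3, 13.5] [0.0, 0.0003, 0.0004]
[-0.2, -0.3, 13.5] [0.0, 0.0003, 0.0004]
[-0.3, -0.3, 13.5] [0.0, 0.0003, 0.0004]
[-0.3, -0.3, 13.5] [0.0, 0.0003, 0.0004]
[-0.3, -0.3, 13.5] [0.0, 0.0003, 0.0004]
```

View pics/w3.png

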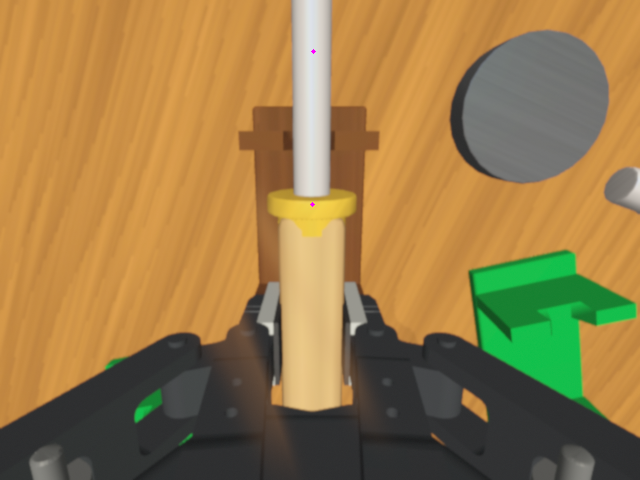

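The rod still sits square in the grip: collar at (312,204) as predicted, over the brown rest, with the notch at (308,140). Lowering.

Call:
move_arm --steps '[{"fingers":10,"linear":[-0.3,-0.4,15],"rot":[0,0.001,0.001]},{"fingers":10,"linear":[-0.3,-0.4,20],"rot":[0,0,0.001]},{"fingers":10,"linear":[-0.3,-0.4,18],"rot":[0,0,0]},{"fingers":10,"linear":[-0.3,-0.3,12],"rot":[0,0,0]},{"fingers":10,"linear":[0,0,8],"rot":[0,0,0]},{"fingers":10,"linear":[0,0,6],"rot":[0,0,0]},{"fingers":10,"linear":[0,0,4],"rot":[0,0,0]},{"fingers":10,"linear":[0,0,2],"rot":[0,0,0]},{"fingers":10,"linear":[0,0,0],"rot":[0,0,0]},{"fingers":10,"linear":[0,0,0],"rot":[0,0,0]}]'

```text
clock: 32.0
eef_pos: [0.5587, -0.3828, 0.0427]
orientation: [0.56, 0.829, -0.0, 0.001]
wrist_force: [-0.0, -0.5, -1.8]
opening: 0.241
gripper_force: 88.4
```

```bash
python3 - <<'E'
from h import *
s=manip.sense();print(s['eef_pos'],s['wrist_force'],s['torque'],R.from_quat(s['orientation']).as_matrix()[:,0].round(4))
E
```

```text
[ 0.55868953 -0.38275074  0.04268976] [-0.01816157 -0.54332006 -1.76844929] [-0.02211005  0.00427506 -0.0143949 ] [-0.3732  0.9277 -0.0012]
```

Call:
move_arm --squeeze 20 --steps '[{"fingers":10,"linear":[0.5,0,2],"rot":[0,0,0]},{"fingers":10,"linear":[0.5,0,1.5],"rot":[0,0,0]},{"fingers":10,"linear":[0,0,0.3],"rot":[0,0,0]},{"fingers":10,"linear":[0,0,0],"rot":[0,0,0]}]'

```text
clock: 32.5
eef_pos: [0.5583, -0.3818, 0.0392]
orientation: [0.56, 0.829, -0.0, 0.001]
wrist_force: [-2.4, 2.9, 7.8]
opening: 0.244
gripper_force: 90.0
```

Call:
move_arm --steps '[{"fingers":30,"linear":[0,0,0],"rot":[0,0,0]},{"fingers":40,"linear":[0,0,0],"rot":[0,0,0]},{"fingers":55,"linear":[0,0,0],"rot":[0,0,0]},{"fingers":55,"linear":[0,0,0],"rot":[0,0,0]},{"fingers":55,"linear":[0,0,-8],"rot":[0,0,0]},{"fingers":55,"linear":[0,0,-20],"rot":[0,0,0]},{"fingers":55,"linear":[0,0,-35],"rot":[0,0,0]},{"fingers":55,"linear":[0,0,-45],"rot":[0,0,0]},{"fingers":55,"linear":[0,0,-40],"rot":[0,0,0]},{"fingers":55,"linear":[0,0,-15],"rot":[0,0,0]},{"fingers":55,"linear":[0,0,0],"rot":[0,0,0]}]'

```text
clock: 33.88
eef_pos: [0.5585, -0.3818, 0.2031]
orientation: [0.56, 0.829, -0.0, 0.001]
wrist_force: [-0.5, -0.3, -0.2]
opening: 0.642
gripper_force: 0.0
```

```bash
python3 - <<'E'
from h import *
s=manip.sense();im=imaging.read_camera('wrist');print(s['clock'],s['eef_pos'],s['wrist_force'],s['dq'].round(3))
for n,z in [('rod',.055),('rod_nose',.055),('rest',0)]:
    for d in spot_point('wrist',n)[:1]: print(n,np.round(d['at'],1),round(d['score'],2),atz(im,d['at'],z,s).round(4))
m=trace('wrist','rod')[0]['region'];v=cv2.fitLine(np.argwhere(m)[:,::-1].astype(np.float32),cv2.DIST_L2,0,.01,.01).ravel()
a=atz(im,v[2:]-60*v[:2],.055,s);b=atz(im,v[2:]+60*v[:2],.055,s);print('line',a.round(4),b.round(4),np.arctan2(*(b-a)[1::-1]))
w=cv2.resize(im['color'],(400,300))
t=imaging.read_camera('side');sl=spot_point('side','slug')
tp=imaging.read_camera('top');L=spot_point('top','slug');print([(d['at'],d['score'],atz(tp,d['at'],.015).round(3)) for d in L[:2]], [(d['at'],d['score']) for d in spot_point('top','tray')[:1]])
save('end.png',np.hstack([w,cv2.resize(t['color'][270:370,300:433],(400,300),interpolation=cv2.INTER_CUBIC)]))
E
```

```text
33.875 [ 0.55851342 -0.38177368  0.20310883] [-0.45325569 -0.29616826 -0.20795218] [ 0.004  0.037 -0.016  0.028 -0.005 -0.021  0.004]
rod [314.6 220. ] 0.73 [ 0.56   -0.3796  0.055 ]
rest [484.6 312.4] 0.86 [ 0.7573 -0.4146  0.    ]
line [ 0.5291 -0.3109  0.055 ] [ 0.5632 -0.395   0.055 ] -1.1857765867719252
[([185.4, 247.6], 0.45, array([0.542, 0.205, 0.015]))] [([159.7, 255.8], 0.78)]
```

View pics/end.png

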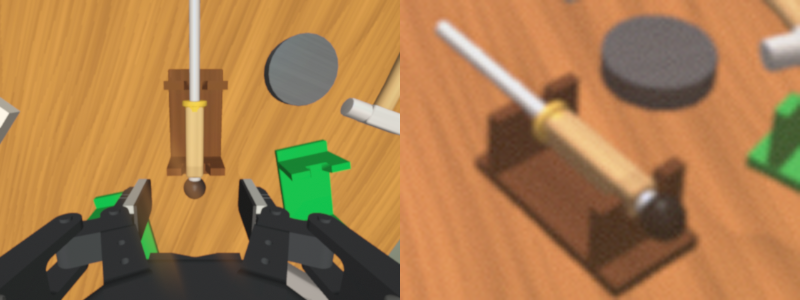

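The rod lies in both notches of the brown rest as before, with its line at yaw 1.956. The slug rests in the tray at (185,248) in the top view, and the hand is clear. Handing in.

```bash
python3 -c "
from rig import manip
print(manip.hand_in())"
```

```text
the job is handed in; nothing more can be done
None
```

The slug is out of the mould and lying in the navy tray, and the rod is back in its rest as it lay before. The job is handed in at about 34 s, with no verdict returned; pushing took up to about 19.5 N, read at the wrist between moves, against the 25 N limit.

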